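# Bleed the balloon filler's air tank

### The job

Let the air out of the balloon filler's tank before it is put away: unscrew the tiny knurled lock nut on the bleed valve all the way up to its stop, then gently press the freed valve tip all the way down, keep it down for two seconds and let it spring back. Leave the nut unscrewed, and leave the plug in the other port and the things around the tank alone.

Things in the scene. Friction and masses are not known exactly. Their poses are not given: they have to be found in the camera images.
- air_tank: Grey steel air tank of the balloon filler, 84 mm across, 230 mm long, lying along its own y axis in a cradle fixed to the table; a small nozzle at its -y end. Origin on the table under its middle, z up. Two round steel port bosses (26 mm across, tops 112 mm above the table) stand on its back, 35 mm either side of the middle; one carries the bleed valve, the other a blank plug: which varies.
- blank_plug: Brass hexagon plug, 17 mm across flats, standing 13 mm proud of its port boss, fixed. Origin about level with the boss top, on its axis. It has no pin; not to be touched.
- valve_tip: Tip of the bleed valve's sprung pin, the only slim pin on the tank; axis vertical. Origin at the top of a thin collar on the pin above the nut, about 156 mm above the table. Above the collar sits a steel cap, 7.6 mm across, 8 mm long, whose flat top is to be pressed; its top lies anywhere from 6 to 16 mm above the origin (set differently on each valve, not measured: feel for it).
- nut_mid (a point): Middle of the tiny brass knurled lock nut on the valve axis: 16 mm across, 10 mm high, its axis vertical. Screwed down, it lies 12.5 mm below the origin of valve_tip; unscrewed, it climbs by 1.07 mm per rad and stays on the valve. Under it is a 10 mm thick brass stem for 21 mm, then a 19 mm flange of 5 mm on the boss.
- lock_nut (a joint): Turning of the lock nut in rad: 0 screwed down (start), growing as it is unscrewed (anticlockwise seen from above), 4.2 at the stop where it is fully unscrewed, 4.5 mm higher. Turns against friction of about 0.08 N m and stays where it is left.
- valve_pin (a joint): How far the pin is pressed down, in m: 0 up (sprung), 0.004 at its solid stop. The spring needs about 2 N to start it and 6 N to hold it at the stop. Until the nut is turned beyond about 3.5 rad the pin is blocked and cannot sink. A push of more than 13 N on the tip ruins the valve seat.
- ribbon_spool: Bystander: spool of cream ribbon, 82x72x40 mm, loose near the tank. Origin under its middle.
- stamp: Bystander: wooden hand stamp with a dark turned handle, 40x40x74 mm, loose near the tank. Origin under its middle.
- candle_tin: Bystander: round candle tin, 66 mm across, 28 mm high, loose near the tank. Origin under its middle.
- dark_box: Bystander: small dark gift box, 62x85x50 mm, loose near the tank. Origin under its middle.
- eraser: Bystander: eraser, 19x44x11 mm, loose near the tank. Origin under its middle.

How it is judged:
By the outcome, as a careful person would: the job done as asked, in the order asked, and still so for the second after the job is handed in, with the robot touching nothing.
It also fails if it takes over 67 s, if anything falls off the work surface, if the arm or the gripper's body presses on something with over 40 N, if the wrist force passes 120 N, or if a joint passes its speed limit or range.

### The arm

A 6-joint arm with a two-finger parallel gripper is mounted at the origin on a cart in front of the work surface, level with it; the furniture and walls round the work are solid. World frame = base frame: x ahead of the robot, y to its left, z up, the work surface at z = 0. Lengths are in m, angles in rad, forces in N, time in s.
With the tool pointing down it reaches from about 0.4 to 0.925 m from the base axis. Payload 3.4 kg.
Tool frame: the origin (TCP) lies between the finger pads; the fingertips stand 25 mm ahead of it and the grasp point (between the pads) lies 6 mm ahead of it; z points along the fingers, y is the direction in which the jaws open and shut (so a half turn about z gives the same grasp; the last joint's range is limited). The gripper opens to 85 mm and grips with 20 to 120 N. Pads are 22 mm wide; open, the fingers measure 114 mm over their backs; the gripper's body (76 mm by 85 mm) begins 54 mm behind the grasp point. The pads swing forward as they close: fully open they stand 13 mm farther back than shut.
Start: joints at [1.212, 0.307, 1.506, -0, 1.328, -0.073], TCP at [0.162, 0.552, 0.256] pointing down, gripper open.
Joint ranges: [-3.12, 3.12], [-1.05, 2.28], [0.14, 2.33], [-1.42, 4.57], [0.1, 2.73], [-2.68, 2.68]. Speed limits (rad/s): [2.57, 2.57, 3.14, 3.14, 3.14, 3.14].

### API

Orientations are given as a unit quaternion [w, x, y, z].
In Python, from bench import get_state, grab_frame, camera_model, hand_in, silhouettes, mark_of gives the robot as it stands.
- The arm moves only by the shell command python3 -m jog 'ROWS'. ROWS is JSON, a list that holds one entry, the list of rows, each a list of 7 numbers: the shift along the tool's x, y, z in cm, then the turn, a rotation vector about the tool's x, y, z in rad, then the opening, from 0 (shut) to 1 (fully open). In form: [[[tx, ty, tz, wx, wy, wz, hand], ...]]. A call has 1 to 8 rows; each row is the pose to reach, as a shift and turn from the pose commanded when the call began, along the tool's axes at that moment; what a row does not reach only later rows make up. A row lasts 1/12 s, in which the tool goes at most 41.7 mm and 7.16 degrees, less where a joint would pass 70% of its speed; a pose out of reach is approached as far as the arm can. A call with a gripper value outside its range is refused whole. The fingers move at their own pace and stop on an object; the grip force is fixed at half the most. Time passes only in rows, so rows that repeat a pose let the fingers close. It gives the time, the measured TCP pose, the force and the opening at its end, in the units of the state.
- get_state(): the state, without advancing time (a new reading comes with each control period).
- grab_frame(name): name is "scene" or "top"; returns (picture, depth): 480x640x3 uint8, blue, green, red; 480x640 float32, m along the optical axis (not along the pixel's ray), 0 where there is no reading.
- camera_model(name): a dict with "fx", "fy", "cx", "cy" (pixels), "world_from_camera" (4x4, takes a point from camera to world coordinates). Camera axes: x right, y down, z forward; pixel columns grow to the right and rows downward; lengths in m; the calibration is good to about 2 mm. A picture is of the moment at which its call begins. camera_model takes no time and is no camera call.
- hand_in(): hands the job in, once; it reports no verdict.
Trained networks look in the newest picture that a camera, given by its name, has taken for a name from the list of things; names that differ only in an ending like _2 or _b are one class to them, and where a whole thing is asked for, a point or a joint stands for the part that bears it (a point fixed in the world has none). Each returns a list of dicts, best first, with "conf" (0 to 1); they miss things now and then, are a little off and sometimes report something else, mostly with a low value. They report only what shows in the picture. A call takes as long as a camera call.
- silhouettes(label, camera): "pixels" (480x640 bool, what is visible of it) and "bbox" ([left, top, right, bottom] in pixels, round what is visible of it).
- mark_of(label, camera): "point" ([row, column] in pixels: a listed point, or the origin of a listed thing).
The state is a dict: "t": time; "qpos": joint angles; "dq": joint speeds; "effort": joint torques, N m; "eef_pos": TCP position; "tool_rot": TCP orientation; "contact_force": force on the tool from outside, world axes, zero at the start; "wrist_torque": the same for the moment, N m; "grip_width": finger opening in m.
Only numpy, scipy, OpenCV 4.12 (cv2) and the standard library are available. Lean on these libraries where they do the work, as an engineer would, in place of code of your own. Each camera call takes 0.05 s, during which the arm holds its last target. There are 200 camera calls.

## Working session

There is one attempt and no reset: what is moved stays moved. The work goes in short steps, Python scripts to look and compute and a shell command to move; the robot and the scene stay as the last step left them, time stands still between calls to the robot, and variables do not carry over. Pictures are saved under pics/ and viewed, about 8 in all and at most 12, crops included, and the job is handed in when it is done.

```bash
mkdir -p pics
cat > h.py <<'E'
import numpy as np, cv2
from bench import *
from scipy.spatial.transform import Rotation as R
def world(cam,uv,d):
    m=camera_model(cam); u,v=uv
    p=np.array([(u-m["cx"])/m["fx"]*d,(v-m["cy"])/m["fy"]*d,d,1])
    return (np.array(m["world_from_camera"])@p)[:3]
def at_z(cam,rc,z):
    m=camera_model(cam); T=np.array(m["world_from_camera"])
    r=T[:3,:3]@np.array([(rc[1]-m["cx"])/m["fx"],(rc[0]-m["cy"])/m["fy"],1]); 
    return T[:3,3]+r*(z-T[2,3])/r[2]
def totool(p):
    s=get_state(); q=s["tool_rot"]; r=R.from_quat([q[1],q[2],q[3],q[0]])
    return r.inv().apply(np.array(p)-s["eef_pos"])*100
E
python3 - <<'E'
from h import *
s=get_state(); print(s["t"],s["eef_pos"],s["tool_rot"],s["contact_force"],s["grip_width"])
Z={"valve_tip":.156,"nut_mid":.1435,"blank_plug":.112,"air_tank":0}
ims=[]
for c in("scene","top"):
    im,d=grab_frame(c); ims.append(im)
    print(c,np.array(camera_model(c)["world_from_camera"])[:3,3],camera_model(c)["fx"])
    for n in ["valve_tip","nut_mid","blank_plug","air_tank","ribbon_spool","stamp","candle_tin","dark_box","eraser"]:
        for k in mark_of(n,c)[:2]:
            print(n,round(k["conf"],2),np.round(k["point"],1),np.round(at_z(c,k["point"],Z.get(n,0)),4))
cv2.imwrite("pics/a.png",ims[0]);cv2.imwrite("pics/b.png",ims[1])
E
```

```text
0.0 [0.16133915 0.55122509 0.25538423] [-2.31677318e-04  1.41920131e-01  9.89877579e-01 -1.00100851e-03] [-0.55165547  0.05514594  0.11005293] 0.0853610699408463
scene [-0.16393654  0.34168671  0.50882845] 567.4152680892495
valve_tip 0.38 [211.8 289.3] [0.5506 0.0324 0.156 ]
nut_mid 0.6 [223.2 288.8] [0.5388 0.0391 0.1435]
blank_plug 0.47 [226.  324.2] [ 0.5629 -0.0327  0.112 ]
air_tank 0.61 [292.4 305.9] [0.5586 0.0047 0.    ]
ribbon_spool 0.85 [343.  341.4] [0.4127 0.0182 0.    ]
ribbon_spool 0.34 [220.6 287.6] [ 0.8276 -0.0828  0.    ]
candle_tin 0.78 [279.5 242. ] [0.6477 0.0844 0.    ]
dark_box 0.97 [312.  398.9] [ 0.4393 -0.0992  0.    ]
eraser 0.59 [313.2 351.2] [ 0.4713 -0.0317  0.    ]
top [ 0.38157391 -0.00972209  0.96711791] 477.86441298371125
valve_tip 0.24 [238.6 330.2] [ 0.5504 -0.0291  0.156 ]
nut_mid 0.4 [246.  291.3] [0.543  0.0394 0.1435]
blank_plug 0.45 [236.3 329.8] [ 0.5638 -0.0297  0.112 ]
air_tank 0.55 [252.6 310.6] [0.5554 0.0089 0.    ]
ribbon_spool 0.72 [323.6 302.1] [0.4125 0.032  0.    ]
stamp 0.93 [193.1 322. ] [ 0.6816 -0.0206  0.    ]
candle_tin 0.74 [208.7 273.7] [0.6525 0.0821 0.    ]
dark_box 0.61 [306.4 364.2] [ 0.4406 -0.094   0.    ]
eraser 0.65 [294.9 330.4] [ 0.4669 -0.0273  0.    ]
```

View pics/a.png

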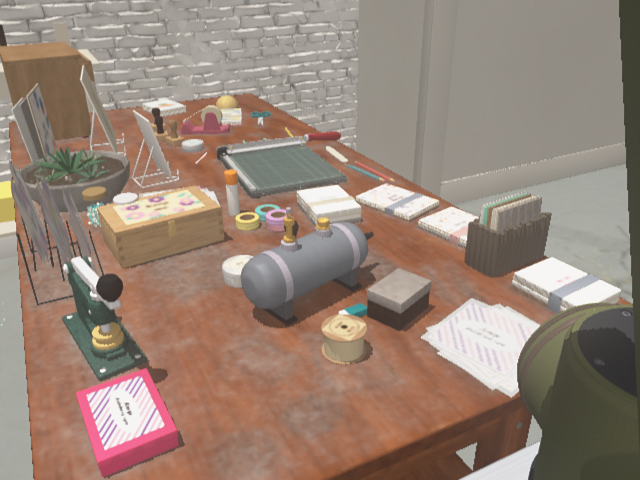

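View pics/b.png

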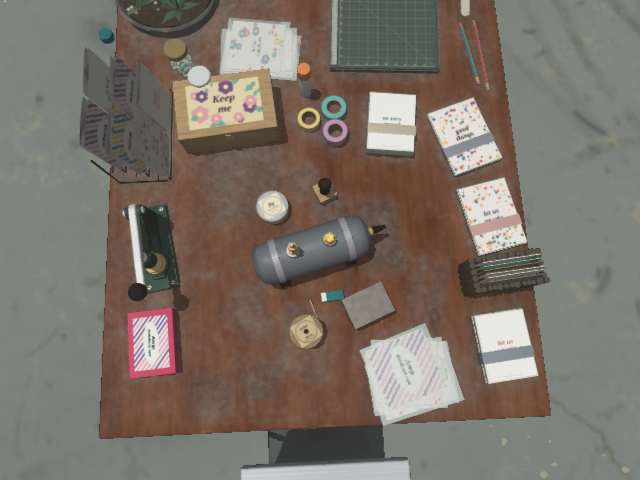

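The valve is the left port, near (0.541, 0.039), and the plug is near (0.563, -0.031). The two cameras agree on both. I'll refine the nut position with silhouettes and depth, then move.

Run:
```python
from h import *
for c in("scene","top"):
    im,d=grab_frame(c)
    for n,z in (("lock_nut",.1435),("valve_tip",.16),("nut_mid",.1435)):
        for k in silhouettes(n,c)[:2]:
            m=k["pixels"]; r,cc=np.nonzero(m); dd=d[m]; 
            b=k["bbox"]; print(c,n,round(k["conf"],2),b,m.sum(),np.round(at_z(c,(r.mean(),cc.mean()),z),4),[np.round(world(c,(u,v),d[v,u])[2],3) for u,v in [(int(cc.mean()),int(r.mean()))]])
    x,y=(270,190) if c=="scene" else (260,215)
    cv2.imwrite(f"pics/c_{c}.png",cv2.resize(im[y:y+60,x:x+90],None,fx=6,fy=6,interpolation=cv2.INTER_CUBIC))
a=cv2.imread("pics/c_scene.png");b=cv2.imread("pics/c_top.png");s=cv2.resize(np.vstack([a,b]),None,fx=.8,fy=.8);cv2.imwrite("pics/c.png",s)
print(totool([.541,.039,.25]))
```

```text
scene nut_mid 0.46 [283.1, 218.9, 294.4, 224.9] 78 [0.5456 0.0364 0.1435] [np.float64(0.15)]
top lock_nut 0.42 [290.1, 246.9, 299.8, 249.5] 41 [0.5403 0.0373 0.1435] [np.float64(0.155)]
top valve_tip 0.38 [325.5, 235.4, 332.9, 243.2] 99 [ 0.5493 -0.0272  0.16  ] [np.float64(0.124)]
top nut_mid 0.49 [289.2, 245.3, 299.1, 251.8] 32 [0.5397 0.0371 0.1435] [np.float64(0.155)]
[-50.82276421 -38.55855478   0.63122003]
```

View pics/c.png

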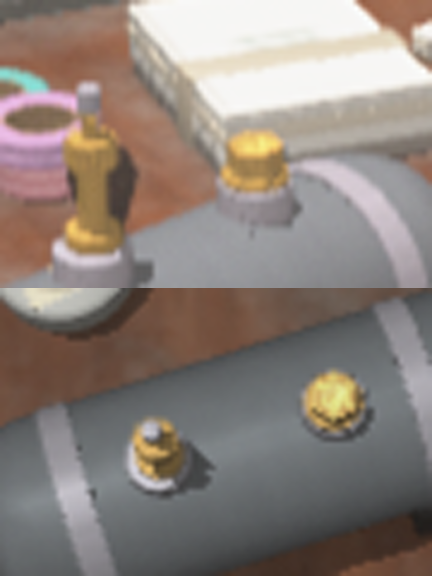

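The crop shows the steel cap on the valve. It is at scene px (row 208–213, col 288.5) and top px (row 245, col 291.7). The brass nut is just under it, and the hexagon plug is on the other port.

```bash
python3 - <<'E'
from h import *
for z in (.158,.164,.168): print(z,at_z("top",(245,291.7),z),at_z("scene",(210.5,288.5),z))
print(at_z("top",(251.5,292.9),.112))
# triangulate cap between cameras
T=[(np.array(camera_model(c)["world_from_camera"]),at_z(c,p,0)) for c,p in(("top",(245,291.7)),("scene",(209.5,288.5)))]
A=np.zeros((3,3));b=np.zeros(3)
for M,q in T:
    o=M[:3,3];u=(q-o)/np.linalg.norm(q-o);P=np.eye(3)-np.outer(u,u);A+=P;b+=P@o
print(np.linalg.solve(A,b))
E
python3 -m jog '[[[-4,-3,0,0,0,0.12,1],[-8,-6,0,0,0,0.24,0.5],[-11.2,-8.5,0,0,0,0.36,0.35],[-14.4,-11,0,0,0,0.48,0.35],[-17.6,-13.5,0,0,0,0.6,0.35],[-20.8,-16,0,0,0,0.72,0.35],[-24,-18.5,0,0,0,0.84,0.35],[-27,-20.5,0,0,0,0.96,0.35]]]'
python3 -c "
from h import *
print(get_state()['qpos'],totool([.541,.038,.25]))"
```

```text
0.158 [0.54190459 0.03782181 0.158     ] [0.55146286 0.03327442 0.158     ]
0.164 [0.54071566 0.03746925 0.164     ] [0.53922783 0.038549   0.164     ]
0.168 [0.53992304 0.03723421 0.168     ] [0.53107114 0.04206539 0.168     ]
[0.53887856 0.03876697 0.112     ]
[0.54066115 0.03762312 0.16482165]
t: 2.07
eef_pos: [0.3599, 0.2817, 0.2566]
tool_rot: [0.0, 0.585, 0.811, 0.0]
contact_force: [0.2, -0.8, 0.2]
grip_width: 0.03
[5.71742260e-01 1.40597311e-01 1.73597211e+00 1.93969716e-05
 1.26472364e+00 2.51292660e-01] [-28.83910781   9.51142427   0.65771586]
```

```bash
python3 -m jog '[[[-4,1.3,0,0,0,0.12,0.35],[-8,2.6,0,0,0,0.24,0.35],[-12,3.9,0,0,0,0.36,0.35],[-16,5.2,0,0,0,0.48,0.35],[-19,6.2,0,0,0,0.6,0.35],[-22,7.2,0,0,0,0.72,0.35],[-25,8.2,0,0,0,0.84,0.35],[-28,9.5,0,0,0,0.96,0.35]]]'
python3 -m jog '[[[0,0,0,0,0,0.12,0.35],[0,0,0,0,0,0.24,0.35],[0,0,0,0,0,0.36,0.35],[0,0,0,0,0,0.48,0.35],[0,0,0,0,0,0.6,0.35],[0,0,0,0,0,0.72,0.35],[0,0,0,0,0,0.84,0.35],[0,0,0,0,0,0.96,0.35]]]'
python3 -m jog '[[[0,0,0,0,0,0.12,0.35],[0,0,0,0,0,0.24,0.35],[0,0,0,0,0,0.36,0.35],[0,0,0,0,0,0.48,0.35],[0,0,0,0,0,0.54,0.35],[0,0,0,0,0,0.54,0.35]]]'
python3 -c "
from h import *
print(get_state()['qpos'],totool([.540,.038,.1495]))"
```

```text
t: 2.73
eef_pos: [0.5395, 0.0471, 0.2564]
tool_rot: [-0.0, 0.894, 0.448, -0.0]
contact_force: [-0.1, 0.5, -0.3]
grip_width: 0.0302
t: 3.4
eef_pos: [0.5392, 0.0488, 0.2563]
tool_rot: [0.0, 1.0, -0.015, 0.0]
contact_force: [-0.5, -0.7, -0.6]
grip_width: 0.0297
t: 3.9
eef_pos: [0.5391, 0.0489, 0.2563]
tool_rot: [0.0, 0.96, -0.279, 0.0]
contact_force: [-0.1, 0.3, 0.1]
grip_width: 0.0296
[ 1.23569366e-02  2.60009605e-01  1.57559915e+00 -2.61955149e-05
  1.30598068e+00  2.14778677e+00] [ 0.65305989  0.8711954  10.68403548]
```

```bash
python3 -m jog '[[[0.65,0.87,0,0,0,0,0.35],[0.65,0.87,2.5,0,0,0,0.35],[0.65,0.87,5,0,0,0,0.35],[0.65,0.87,6.5,0,0,0,0.35],[0.65,0.87,6.5,0,0,0,0.35],[0.65,0.87,6.5,0,0,0,0.35]]]'
python3 - <<'E'
from h import *
print(get_state()['qpos'],totool([.540,.038,.1495]))
L=[]
for c,x,y in(("scene",250,160),("top",250,200)):
    im,d=grab_frame(c); L.append(cv2.resize(im[y:y+80,x:x+100],None,fx=4,fy=4,interpolation=cv2.INTER_CUBIC))
cv2.imwrite("pics/d.png",np.hstack(L))
E
```

```text
t: 4.4
eef_pos: [0.5396, 0.0374, 0.1907]
tool_rot: [0.0, 0.961, -0.278, -0.001]
contact_force: [-0.6, -0.3, 0.3]
grip_width: 0.0302
[-8.68125661e-03  3.20278890e-01  1.66849913e+00 -3.08505577e-04
  1.15491336e+00  2.12462565e+00] [ 0.01253087 -0.0777836   4.12196853]
```

View pics/d.png

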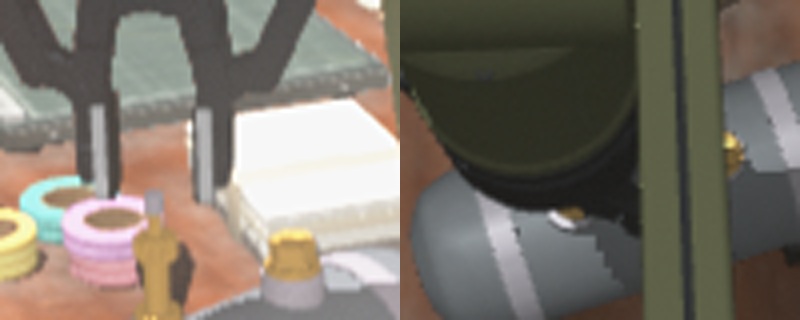

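The scene picture shows the cap (crop col 153) midway between the pads (cols 105 and 205), so the jaws are centred. I'll lower and close.

```bash
python3 -m jog '[[[0,-0.03,1.5,0,0,0,0.35],[0,-0.03,3,0,0,0,0.35],[0,-0.03,4.1,0,0,0,0.35],[0,-0.03,4.1,0,0,0,0.35]]]'
python3 -m jog '[[[0,0,0,0,0,0,0.2],[0,0,0,0,0,0,0.1],[0,0,0,0,0,0,0],[0,0,0,0,0,0,0],[0,0,0,0,0,0,0],[0,0,0,0,0,0,0]]]'
python3 - <<'E'
from h import *
s=get_state();print(s["wrist_torque"],totool([.540,.038,.1495]))
L=[]
for c,x,y in(("scene",250,160),("top",250,200)):
    im,d=grab_frame(c); L.append(cv2.resize(im[y:y+80,x:x+100],None,fx=4,fy=4,interpolation=cv2.INTER_CUBIC))
cv2.imwrite("pics/e.png",np.hstack(L))
E
```

```text
t: 4.83
eef_pos: [0.5398, 0.0382, 0.1498]
tool_rot: [0.0, 0.961, -0.278, -0.001]
contact_force: [-0.5, 0.4, 0.8]
grip_width: 0.0302
t: 5.33
eef_pos: [0.5412, 0.0385, 0.1515]
tool_rot: [-0.001, 0.961, -0.278, 0.001]
contact_force: [0.3, 1.2, 6.1]
grip_width: 0.0126
[ 0.26368423  0.05370705 -0.00890532] [-0.07482723  0.10634993  0.20168639]
```

View pics/e.png

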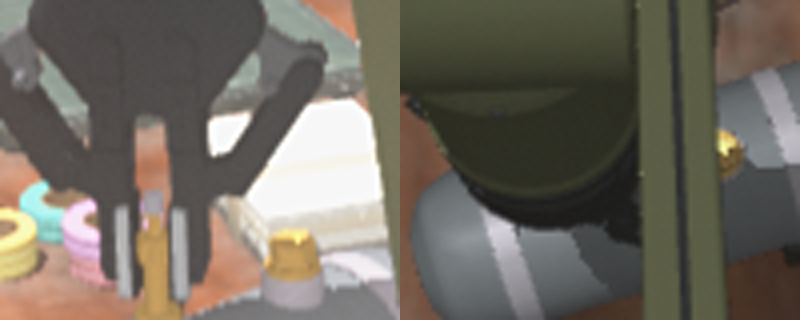

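Run:
```python
from h import *
s=get_state();print(s["t"],s["grip_width"],s["contact_force"],s["wrist_torque"],s["eef_pos"],s["qpos"])
L=[]
for c,x,y in(("scene",260,185),):
    im,d=grab_frame(c); L.append(cv2.resize(im[y:y+60,x:x+60],None,fx=10,fy=10,interpolation=cv2.INTER_CUBIC))
cv2.imwrite("pics/f.png",np.hstack(L))
```

```text
5.4333 0.012823525612015302 [-0.25768583  1.6076698   5.85996474] [ 0.29211488 -0.00476308  0.04017372] [0.54117953 0.03849284 0.15152374] [-7.06959942e-03  3.63360157e-01  1.71771917e+00  3.90410640e-04
  1.05784171e+00  2.12674016e+00]
```

View pics/f.png

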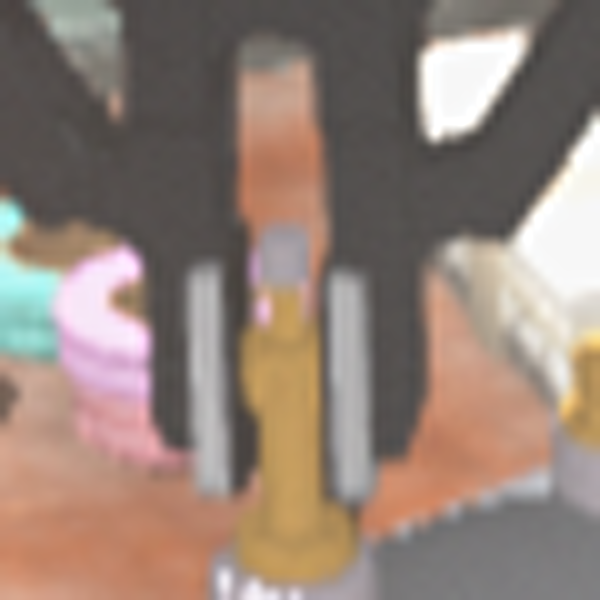

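The nut sits between the pads with its height near the pad middle (crop rows 340–410, pads 265–495). I'll turn it anticlockwise and rise with the thread.

```bash
python3 -m jog '[[[0,0,-0.013,0,0,-0.12,0],[0,0,-0.026,0,0,-0.24,0],[0,0,-0.038,0,0,-0.36,0],[0,0,-0.051,0,0,-0.48,0],[0,0,-0.064,0,0,-0.6,0],[0,0,-0.077,0,0,-0.72,0],[0,0,-0.09,0,0,-0.84,0],[0,0,-0.103,0,0,-0.96,0]]]'
python3 - <<'E'
from h import *
s=get_state();print(s["wrist_torque"],s["qpos"][5])
E
```

```text
t: 6.15
eef_pos: [0.5412, 0.0379, 0.152]
tool_rot: [0.001, 0.98, 0.2, 0.001]
contact_force: [0.8, -0.5, 4.4]
grip_width: 0.0125
[-0.00875201 -0.06373416 -0.17717321] 1.1610363941487776
```

```bash
python3 -m jog '[[[0,0,-0.013,0,0,-0.12,0],[0,0,-0.026,0,0,-0.24,0],[0,0,-0.038,0,0,-0.36,0],[0,0,-0.051,0,0,-0.48,0],[0,0,-0.064,0,0,-0.6,0],[0,0,-0.077,0,0,-0.72,0],[0,0,-0.09,0,0,-0.84,0],[0,0,-0.103,0,0,-0.96,0]]]'
python3 - <<'E'
from h import *
s=get_state();print(s["wrist_torque"],s["qpos"][5])
L=[]
for c,x,y in(("scene",260,185),):
    im,d=grab_frame(c); L.append(cv2.resize(im[y:y+60,x:x+60],None,fx=10,fy=10,interpolation=cv2.INTER_CUBIC))
cv2.imwrite("pics/g.png",np.hstack(L))
E
```

```text
t: 6.82
eef_pos: [0.5416, 0.0376, 0.1531]
tool_rot: [0.001, 0.777, 0.63, 0.001]
contact_force: [1.9, -1.6, 2.9]
grip_width: 0.0127
[-0.2134614  -0.24205405 -0.07561032] 0.2010448539293384
```

View pics/g.png

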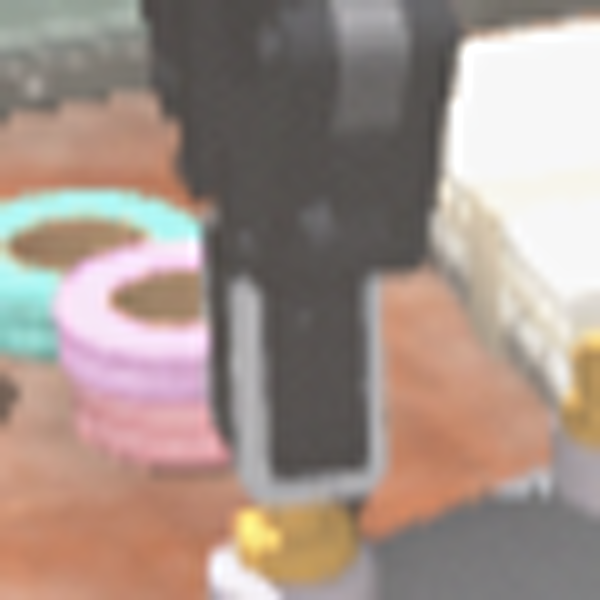

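The pads hold the nut centred to about 2 mm and are climbing with the thread. I'll keep turning.

```bash
python3 -m jog '[[[0,0,-0.013,0,0,-0.12,0],[0,0,-0.026,0,0,-0.24,0],[0,0,-0.038,0,0,-0.36,0],[0,0,-0.051,0,0,-0.48,0],[0,0,-0.064,0,0,-0.6,0],[0,0,-0.077,0,0,-0.72,0],[0,0,-0.09,0,0,-0.84,0],[0,0,-0.103,0,0,-0.96,0]]]'
python3 -m jog '[[[0,0,-0.013,0,0,-0.12,0],[0,0,-0.026,0,0,-0.24,0],[0,0,-0.038,0,0,-0.36,0],[0,0,-0.051,0,0,-0.48,0],[0,0,-0.064,0,0,-0.6,0],[0,0,-0.077,0,0,-0.72,0],[0,0,-0.09,0,0,-0.84,0],[0,0,-0.103,0,0,-0.96,0]]]'
python3 - <<'E'
from h import *
s=get_state();print(s["wrist_torque"],s["qpos"][5])
E
```

```text
t: 7.53
eef_pos: [0.5422, 0.0377, 0.1542]
tool_rot: [0.002, 0.399, 0.917, 0.0]
contact_force: [3.6, -1.1, 0.3]
grip_width: 0.0129
t: 8.2
eef_pos: [0.5423, 0.0383, 0.1552]
tool_rot: [0.002, -0.069, 0.998, -0.0]
contact_force: [2.3, 0.4, 3.1]
grip_width: 0.0127
[ 0.18546367 -0.46630225 -0.08966837] -1.7161824089942928
```

```bash
python3 -m jog '[[[0,0,-0.013,0,0,-0.12,0],[0,0,-0.026,0,0,-0.24,0],[0,0,-0.036,0,0,-0.34,0],[0,0,-0.038,0,0,-0.38,0],[0,0,-0.038,0,0,-0.42,0],[0,0,-0.038,0,0,-0.42,0]]]'
python3 -c "
from h import *
s=get_state();print(s['wrist_torque'],s['qpos'][5])"
python3 -m jog '[[[0,0,0,0,0,-0.05,0],[0,0,0,0,0,-0.1,0],[0,0,0,0,0,-0.15,0],[0,0,0,0,0,-0.15,0]]]'
python3 -c "
from h import *
s=get_state();print(s['wrist_torque'],s['qpos'][5])"
```

```text
t: 8.7
eef_pos: [0.5423, 0.0386, 0.1557]
tool_rot: [0.002, -0.273, 0.962, -0.0]
contact_force: [4.2, 2.0, 1.8]
grip_width: 0.0128
[ 0.3046448  -0.62161176 -0.24798184] -2.131420627077314
t: 9.03
eef_pos: [0.5408, 0.0374, 0.1555]
tool_rot: [0.0, -0.345, 0.939, -0.001]
contact_force: [0.8, -3.3, 5.6]
grip_width: 0.0124
[-0.46812084 -0.17880965  0.04051563] -2.2819245003806525
```

The torque rose to 0.25 N·m at about 4.26 rad commanded and then slipped, so the stop is reached. I'll release, rise, close the fingers and look.

```bash
python3 -m jog '[[[0,0,0,0,0,0,0.1],[0,0,0,0,0,0,0.25],[0,0,0,0,0,0,0.35],[0,0,0,0,0,0,0.35],[0,0,-2,0,0,0,0.35],[0,0,-5,0,0,0,0.35],[0,0,-6,0,0,0,0.2],[0,0,-6,0,0,0,0]]]'
python3 -m jog '[[[0,0,0,0,0,0,0],[0,0,0,0,0,0,0],[0,0,0,0,0,0,0],[0,0,0,0,0,0,0]]]'
python3 - <<'E'
from h import *
s=get_state();print(s["contact_force"],s["qpos"],totool([.5415,.0382,.205]))
L=[]
for c,x,y in(("scene",245,160),("top",250,210)):
    im,d=grab_frame(c); L.append(cv2.resize(im[y:y+90,x:x+65],None,fx=6,fy=6,interpolation=cv2.INTER_CUBIC))
cv2.imwrite("pics/i.png",np.hstack(L))
E
```

```text
t: 9.7
eef_pos: [0.5419, 0.0384, 0.2173]
tool_rot: [0.003, -0.345, 0.939, -0.001]
contact_force: [1.1, -0.1, 0.2]
grip_width: 0.0066
t: 10.03
eef_pos: [0.5392, 0.0383, 0.2133]
tool_rot: [-0.001, -0.345, 0.938, 0.001]
contact_force: [0.2, 0.6, 0.9]
grip_width: -0.0001
[0.22254063 0.62145342 0.87870955] [-7.21745985e-03  2.97884973e-01  1.63782505e+00  2.41035109e-05
  1.20881215e+00 -2.28310810e+00] [-0.16771947 -0.15814646  0.83413458]
```

View pics/i.png

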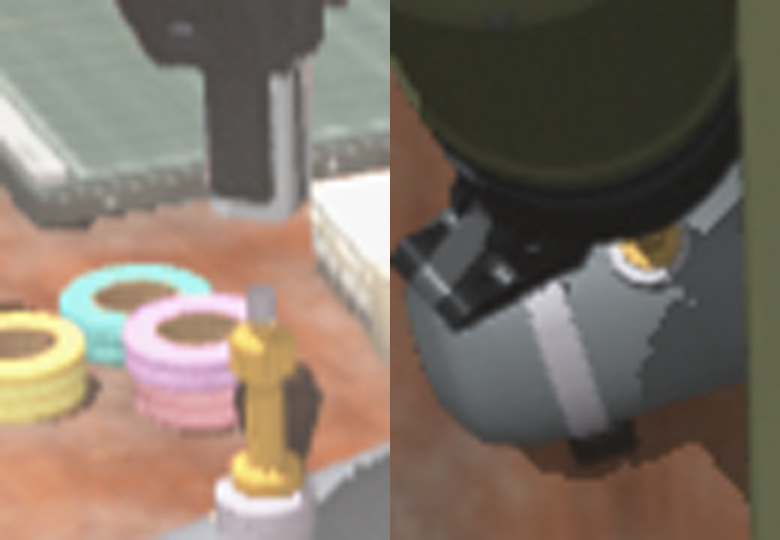

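The nut has climbed to just under the cap, and the cap is free-standing below the closed tips. I'll centre over it and descend to feel for it.

```bash
python3 -m jog '[[[-0.15,-0.1,0.5,0,0,0,0],[-0.15,-0.1,0.9,0,0,0,0],[-0.15,-0.1,1.2,0,0,0,0],[-0.15,-0.1,1.4,0,0,0,0],[-0.15,-0.1,1.4,0,0,0,0]]]'
python3 -m jog '[[[0,0,0.05,0,0,0,0],[0,0,0.1,0,0,0,0],[0,0,0.15,0,0,0,0],[0,0,0.15,0,0,0,0],[0,0,0.15,0,0,0,0]]]'
python3 -m jog '[[[0,0,0.05,0,0,0,0],[0,0,0.1,0,0,0,0],[0,0,0.15,0,0,0,0],[0,0,0.15,0,0,0,0],[0,0,0.15,0,0,0,0]]]'
```

```text
t: 10.55
eef_pos: [0.5415, 0.0385, 0.2]
tool_rot: [-0.001, -0.345, 0.938, 0.0]
contact_force: [0.2, 0.4, -0.9]
grip_width: 0.0002
t: 10.97
eef_pos: [0.542, 0.0385, 0.1994]
tool_rot: [0.0, -0.345, 0.938, -0.0]
contact_force: [0.2, 0.1, -0.1]
grip_width: 0.0
t: 11.38
eef_pos: [0.5419, 0.0385, 0.1978]
tool_rot: [-0.0, -0.345, 0.938, 0.0]
contact_force: [0.3, -0.7, -0.1]
grip_width: 0.0001
```

```bash
python3 -m jog '[[[0,0,0.05,0,0,0,0],[0,0,0.1,0,0,0,0],[0,0,0.15,0,0,0,0],[0,0,0.15,0,0,0,0],[0,0,0.15,0,0,0,0]]]'
python3 -m jog '[[[0,0,0.05,0,0,0,0],[0,0,0.1,0,0,0,0],[0,0,0.15,0,0,0,0],[0,0,0.15,0,0,0,0],[0,0,0.15,0,0,0,0]]]'
```

```text
t: 11.8
eef_pos: [0.542, 0.0385, 0.1963]
tool_rot: [-0.0, -0.345, 0.938, 0.0]
contact_force: [0.9, -0.5, -0.0]
grip_width: -0.0001
t: 12.22
eef_pos: [0.5419, 0.0385, 0.1947]
tool_rot: [-0.0, -0.345, 0.938, 0.0]
contact_force: [0.4, 1.1, -0.9]
grip_width: 0.0002
```

```bash
python3 -m jog '[[[0,0,0.05,0,0,0,0],[0,0,0.1,0,0,0,0],[0,0,0.1,0,0,0,0],[0,0,0.1,0,0,0,0]]]'
```

```text
t: 12.55
eef_pos: [0.5419, 0.0385, 0.1937]
tool_rot: [-0.0, -0.345, 0.938, 0.0]
contact_force: [0.0, -0.8, -0.0]
grip_width: 0.0
```

```bash
python3 -m jog '[[[0,0,0.05,0,0,0,0],[0,0,0.1,0,0,0,0],[0,0,0.1,0,0,0,0],[0,0,0.1,0,0,0,0]]]'
```

```text
t: 12.88
eef_pos: [0.5419, 0.0385, 0.1927]
tool_rot: [-0.0, -0.345, 0.938, 0.0]
contact_force: [0.7, -0.7, -0.9]
grip_width: -0.0
```

```bash
python3 -m jog '[[[0,0,0.05,0,0,0,0],[0,0,0.1,0,0,0,0],[0,0,0.1,0,0,0,0],[0,0,0.1,0,0,0,0]]]'
```

```text
t: 13.22
eef_pos: [0.5419, 0.0385, 0.1918]
tool_rot: [-0.0, -0.345, 0.938, 0.0]
contact_force: [0.7, -0.2, -0.2]
grip_width: -0.0002
```

```bash
python3 -m jog '[[[0,0,0.05,0,0,0,0],[0,0,0.1,0,0,0,0],[0,0,0.1,0,0,0,0],[0,0,0.1,0,0,0,0]]]'
```

```text
t: 13.55
eef_pos: [0.542, 0.0385, 0.191]
tool_rot: [0.0, -0.345, 0.938, -0.0]
contact_force: [-0.5, -0.7, 1.9]
grip_width: 0.0003
```

Contact felt at TCP z ≈ 0.191 (1.9 N). I'll press on in 1 mm steps.

```bash
python3 -m jog '[[[0,0,0.05,0,0,0,0],[0,0,0.1,0,0,0,0],[0,0,0.1,0,0,0,0],[0,0,0.1,0,0,0,0]]]'
```

```text
t: 13.88
eef_pos: [0.5421, 0.0385, 0.1899]
tool_rot: [0.0, -0.345, 0.938, -0.0]
contact_force: [-1.0, 0.5, 3.8]
grip_width: 0.0001
```

```bash
python3 -m jog '[[[0,0,0.05,0,0,0,0],[0,0,0.1,0,0,0,0],[0,0,0.1,0,0,0,0],[0,0,0.1,0,0,0,0]]]'
```

```text
t: 14.22
eef_pos: [0.5421, 0.0385, 0.1889]
tool_rot: [0.0, -0.345, 0.938, -0.0]
contact_force: [-0.3, -0.0, 4.4]
grip_width: -0.0002
```

```bash
python3 -m jog '[[[0,0,0.05,0,0,0,0],[0,0,0.1,0,0,0,0],[0,0,0.1,0,0,0,0],[0,0,0.1,0,0,0,0]]]'
```

```text
t: 14.55
eef_pos: [0.5421, 0.0385, 0.1879]
tool_rot: [0.0, -0.345, 0.938, -0.0]
contact_force: [-0.7, 0.1, 5.5]
grip_width: -0.0001
```

```bash
python3 -m jog '[[[0,0,0.03,0,0,0,0],[0,0,0.06,0,0,0,0],[0,0,0.06,0,0,0,0],[0,0,0.06,0,0,0,0]]]'
```

```text
t: 14.88
eef_pos: [0.5421, 0.0385, 0.1874]
tool_rot: [0.0, -0.345, 0.938, -0.0]
contact_force: [-0.0, -1.8, 5.3]
grip_width: -0.0004
```

```bash
python3 -m jog '[[[0,0,0.02,0,0,0,0],[0,0,0.04,0,0,0,0],[0,0,0.04,0,0,0,0],[0,0,0.04,0,0,0,0]]]'
```

```text
t: 15.22
eef_pos: [0.5421, 0.0385, 0.1872]
tool_rot: [0.0, -0.345, 0.938, -0.0]
contact_force: [-1.0, -0.3, 6.7]
grip_width: -0.0
```

```bash
python3 -m jog '[[[0,0,0.02,0,0,0,0],[0,0,0.04,0,0,0,0],[0,0,0.04,0,0,0,0],[0,0,0.04,0,0,0,0]]]'
```

```text
t: 15.55
eef_pos: [0.5421, 0.0385, 0.1872]
tool_rot: [0.0, -0.345, 0.938, -0.0]
contact_force: [-2.0, -0.5, 8.7]
grip_width: -0.0004
```

The pin is at its stop: no more travel, and the force is up to 8.7 N. I'll hold for more than 2 s.

```bash
R='[[[0,0,0,0,0,0,0],[0,0,0,0,0,0,0],[0,0,0,0,0,0,0],[0,0,0,0,0,0,0],[0,0,0,0,0,0,0],[0,0,0,0,0,0,0],[0,0,0,0,0,0,0],[0,0,0,0,0,0,0]]]'
python3 -m jog '[[[0,0,0,0,0,0,0],[0,0,0,0,0,0,0],[0,0,0,0,0,0,0],[0,0,0,0,0,0,0],[0,0,0,0,0,0,0],[0,0,0,0,0,0,0],[0,0,0,0,0,0,0],[0,0,0,0,0,0,0]]]'
python3 -m jog '[[[0,0,0,0,0,0,0],[0,0,0,0,0,0,0],[0,0,0,0,0,0,0],[0,0,0,0,0,0,0],[0,0,0,0,0,0,0],[0,0,0,0,0,0,0],[0,0,0,0,0,0,0],[0,0,0,0,0,0,0]]]'
python3 -m jog '[[[0,0,0,0,0,0,0],[0,0,0,0,0,0,0],[0,0,0,0,0,0,0],[0,0,0,0,0,0,0],[0,0,0,0,0,0,0],[0,0,0,0,0,0,0],[0,0,0,0,0,0,0],[0,0,0,0,0,0,0]]]'
python3 -m jog '[[[0,0,0,0,0,0,0],[0,0,0,0,0,0,0],[0,0,0,0,0,0,0],[0,0,0,0,0,0,0],[0,0,0,0,0,0,0],[0,0,0,0,0,0,0],[0,0,0,0,0,0,0],[0,0,0,0,0,0,0]]]'
```

```text
t: 16.22
eef_pos: [0.5421, 0.0385, 0.1871]
tool_rot: [0.0, -0.345, 0.938, -0.0]
contact_force: [-1.4, 0.8, 9.1]
grip_width: 0.0003
t: 16.88
eef_pos: [0.5421, 0.0385, 0.1872]
tool_rot: [0.0, -0.345, 0.938, -0.0]
contact_force: [-1.6, -1.0, 8.4]
grip_width: -0.0003
t: 17.55
eef_pos: [0.5421, 0.0385, 0.1872]
tool_rot: [0.0, -0.345, 0.938, -0.0]
contact_force: [-1.7, -0.0, 7.9]
grip_width: -0.0
t: 18.22
eef_pos: [0.5421, 0.0385, 0.1872]
tool_rot: [0.0, -0.345, 0.938, -0.0]
contact_force: [-1.3, -0.2, 9.7]
grip_width: -0.0001
```

Held for about 2.7 s at the stop. I'll release gently and check.

```bash
python3 -m jog '[[[0,0,-0.15,0,0,0,0],[0,0,-0.3,0,0,0,0],[0,0,-0.5,0,0,0,0],[0,0,-1,0,0,0,0],[0,0,-2.5,0,0,0,0],[0,0,-5,0,0,0,0],[0,0,-6,0,0,0,0],[0,0,-6,0,0,0,0]]]'
python3 -m jog '[[[0,0,0,0,0,0,0],[0,0,0,0,0,0,0],[0,0,0,0,0,0,0]]]'
python3 - <<'E'
from h import *
print(get_state()["contact_force"])
L=[]
for c,x,y in(("scene",245,160),("top",250,180)):
    im,d=grab_frame(c)
    for n in ["stamp","candle_tin","eraser","dark_box","ribbon_spool"]:
        for k in mark_of(n,c)[:1]: print(c,n,round(k["conf"],2),np.round(at_z(c,k["point"],0),3))
    L.append(cv2.resize(im[y:y+90,x:x+65],None,fx=6,fy=6,interpolation=cv2.INTER_CUBIC))
cv2.imwrite("pics/j.png",np.hstack(L))
E
```

```text
t: 18.88
eef_pos: [0.5437, 0.0385, 0.2488]
tool_rot: [0.003, -0.345, 0.938, -0.001]
contact_force: [0.9, -0.4, 0.6]
grip_width: 0.0003
t: 19.13
eef_pos: [0.541, 0.0385, 0.245]
tool_rot: [-0.001, -0.345, 0.938, 0.0]
contact_force: [-0.4, -0.0, -1.0]
grip_width: -0.0001
[-0.39741708 -0.03854616 -1.0300415 ]
scene eraser 0.7 [ 0.468 -0.028  0.   ]
scene ribbon_spool 0.92 [0.401 0.021 0.   ]
top stamp 0.5 [ 0.683 -0.021  0.   ]
top eraser 0.61 [ 0.464 -0.031  0.   ]
top dark_box 0.64 [ 0.444 -0.1    0.   ]
top ribbon_spool 0.7 [0.406 0.022 0.   ]
```

View pics/j.png

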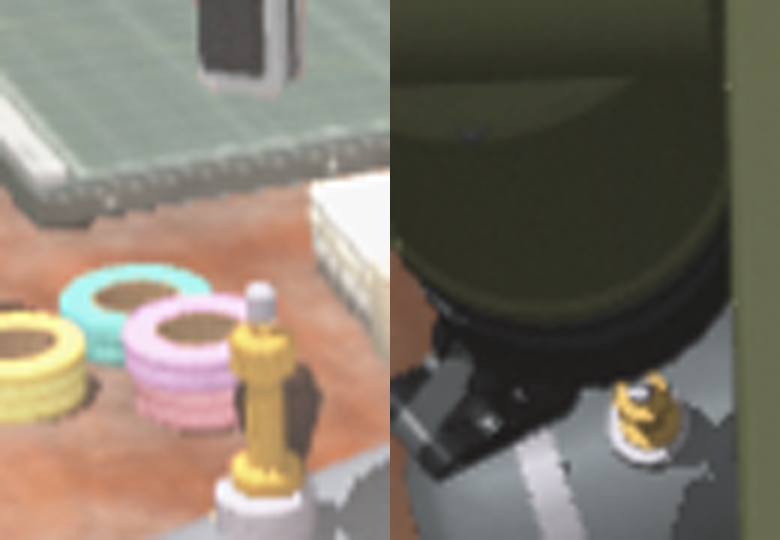

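The pin has sprung back: the cap top is at crop row ~283, as it was before the press. The nut is still high under the cap, and the robot is clear.

```bash
python3 -c "
from bench import hand_in
print(hand_in())"
```

```text
the job is handed in; nothing more can be done
None
```

I unscrewed the lock nut to its stop, then pressed the valve tip fully down and held it for at least 2.7 s. I let it spring back, backed off and handed in at about 19 s on the robot's clock.

- **Nut:** I gripped it and turned it anticlockwise by 4.41 rad commanded in one sweep, rising with the thread. Torque stayed near 0.09 N·m until close to the end, rose to 0.25 N·m at about 4.26 rad commanded, then the pads slipped. I took that as the stop. The nut angle itself was never measured.
- **Grip reading:** While I held the nut the gripper opening read about 12.6 mm, although the nut is 16 mm across. I could not explain this for certain, but the nut still turned with the pads.
- **Press:** Contact came at TCP z of about 0.191 m. The pin sank 4 mm to a solid stop, and the end-of-call force readings there were 8–10 N, the highest being 9.7 N, below the 13 N limit.
- **Last checks:** The final picture shows the cap back at its earlier height, the nut still up and nothing touching the robot.
- **Things around the tank:** The stamp, eraser and dark box were found within about 7 mm of their first readings. The ribbon spool read about 1 cm off in both cameras; I never went near it, so I took that as network error. The candle tin was not reported in the last pictures, so its position was not rechecked.

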